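Start the grinder behind the sugar tin

ROBOT

A 6-joint arm with a two-finger parallel gripper is mounted at the origin on the work surface. World frame = base frame: x ahead of the robot, y to its left, z up, the work surface at z = 0. Lengths are in m, angles in rad, forces in N, time in s.
With the tool pointing down it reaches from about 0.325 to 0.9 m from the base axis. Payload 6.1 kg.
Tool frame: the origin (TCP) lies midway between the tips of the shut fingers; the grasp point (between the pads) lies 19 mm behind it; x points along the fingers, y is the direction in which the jaws open and shut, and the axes are right-handed (so a half turn about x gives the same grasp; the last joint's range is limited). The gripper opens to 85 mm and grips with 20 to 120 N. Pads are 22 mm wide; open, the fingers measure 114 mm over their backs; the gripper's body (76 mm by 85 mm) begins 54 mm behind the grasp point. The pads swing forward as they close: fully open they stand 13 mm farther back than shut.
Start: joints at [-0.126, 0.22, 1.526, -0, 1.395, -0.126], TCP at [0.625, -0, 0.231] pointing down, gripper open.
Joint ranges: [-2.98, 2.98], [-0.91, 2.08], [0.09, 2.57], [-1.24, 4.39], [0.2, 2.65], [-2.68, 2.68]. Speed limits (rad/s): [2.57, 2.57, 3.01, 3.14, 3.14, 3.14].

INTERFACE

Orientations are given as [roll, pitch, yaw] about the fixed x, y, z axes, in that order (R = Rz(yaw) Ry(pitch) Rx(roll)).
In Python, from plant import movep, move_l, set_joints, gripper_to, hold, inverse_kinematics, observe, get_image, get_calibration, Unreachable, job_done gives the robot as it stands. Calls block until the motion is done:
- movep(position, orientation): joint-space move of the TCP to a pose.
- move_l(position, feed=0.15, rotation=None, max_force=None): straight line of the TCP; rotation=None keeps the orientation; feed is the mean speed in m/s. With max_force (N) it stops when the force on the tool has changed by that much, and returns True; else False.
- set_joints(angles): joint-space move.
- gripper_to(opening, f_grip=None): finger opening in m; f_grip is the grip in N (None keeps the last); returns when the fingers have stopped.
- hold(seconds).
- inverse_kinematics(position, orientation): joint angles nearest the present ones, or None.
- observe(): the state.
- get_image(name): name is "scene" or "side" or "wrist"; returns (picture, depth): 480x640x3 uint8, red, green, blue; 480x640 float32, m along the optical axis (not along the pixel's ray), 0 where there is no reading.
- get_calibration(name): a dict with "intrinsics" (3x3 intrinsics, pixels), "world_from_camera" (4x4, takes a point from camera to world coordinates). Camera axes: x right, y down, z forward; pixel columns grow to the right and rows downward; lengths in m; the calibration is good to about 2 mm. A picture is of the moment at which its call begins: read the wrist's pose just before it. get_calibration takes no time and is no camera call; for the wrist camera it gives the pose at the moment of the call.
A pose or a line that the arm cannot do raises Unreachable and nothing moves.
- job_done(): hands the job in, once; it reports no verdict.
The state is a dict: "time_s": time; "q": joint angles; "joint_velocities": joint speeds; "joint_torque": joint torques, N m; "eef_pos": TCP position; "tcp_rot": TCP orientation; "ft_force": force on the tool from outside, world axes, zero at the start; "torque": the same for the moment, N m; "opening": finger opening in m.
Only numpy, scipy, OpenCV 4.12 (cv2) and the standard library are available. Lean on these libraries where they do the work, as an engineer would, in place of code of your own. Each camera call takes 0.05 s, during which the arm holds its last target.

TASK

Lift the square sugar tin out of its bay and stand it aside on the counter, flip the guard cover behind it all the way up until it stays up by itself, and press the start button under it fully down. Then put the tin back in the same bay, standing upright with its pouring spout now facing the front of the unit (away from the box), and leave the cover up. Keep the tin upright, and do not shift or tip the other things on the counter.

Things in the scene. Friction and masses are not known exactly. Their poses are not given: they have to be found in the camera images.
- unit: Start unit, fixed; it stands left or right, yaw up to 0.25 rad. Origin on the counter; front = its -x side, roughly towards the robot. Steel base plate 6 mm thick, x -92..130, y -55..55 mm. Grey box behind (x 26..126, y -55..55, 50 mm high); on it a wall 5 mm thick (inside 82 x 90 mm, centred at x 76) up to 78 mm: the button's well, closed by the guard cover.
- bay (a point): The tin's place: point on the base plate, at (-52, 0, 6) mm in the unit's frame and with its axes. On either side an upright steel cheek 3 mm thick: inner faces at y -41 and 41 mm, unit x -90..-14 mm, tops 130 mm above the counter. Open to the front, rear and top.
- tin: Square metal sugar tin 62 x 62 mm (lid 63), 135 high, about 0.3 kg. Origin: centre of underside, z up. Spout on its -x side. Starts in the bay with the spout towards the unit's +y (tin yaw = unit yaw - 90 deg); put back, its yaw equals the unit's. Bay gaps: 10 mm to each cheek, 12 mm to the cover bar behind (top at 85 mm): grip there only front and rear faces, above 90 mm.
- tin_spout (a point): Top of the tin's pouring spout, a low black cone (22 mm wide, 10 mm high) on the lid, at (-18, 0, 145) mm in the tin's frame.
- cover (a joint): Angle (rad) of the guard cover: 0 shut (level), grows as it flips up and back, stops at 2.0. It turns easily (0.12 kg); it falls shut if let go before about 1.57 and falls open to 2.0 beyond that.
- cover_hinge (a point): Midpoint of the cover's hinge line, at (120, 0, 80) mm in the unit's frame, with the unit's axes. The hinge line is parallel to the unit's y; the cover lies to its -x side when shut.
- cover_bar (a point): Middle of the cover's grip bar: 10 mm steel rod, 72 mm long, parallel to the unit's y, 124 mm from the hinge line, 80 mm above the counter when shut. The cover is a 4 mm aluminium plate, 90 (from the hinge) x 104 mm; two 8 mm arms at y -32 and 32 mm hold the bar 34 mm ahead of the plate's edge, so a finger fits through the loop (29 x 56 mm).
- start (a joint): Travel (m) of the start button: 0 up, 0.006 fully down. A spring returns it; fully down takes about 4 N.
- start_top (a point): Centre of the top of the start button, a round steel push button 30 mm wide at (74, 0) mm in the unit's frame, 72 mm above the counter, pressed straight down. Hidden while the cover is shut.
- dialunit: Bystander, fixed: a unit of the same make with the same base and bay, but with a dial and no cover on its box (81 mm high with the dial, cheeks 130 mm high). Spans x -92..130, y -55..55 mm about its origin on the counter. Stands on the other side (left or right) from the start unit.
- canister: Bystander: round steel can, radius 30 mm, 120 mm high, in the dial unit's bay. Origin at the centre of its underside.
- cup: Bystander: white cup, radius 34 mm, 60 mm high, standing between the two units. Origin at the centre of its underside.
- jug: Bystander: steel mug, radius 40 mm with a handle reaching to 75 mm on its +y side, 100 mm high. Origin at the centre of its underside.
- jar: Bystander: glass jar, radius 38 mm, 100 mm high. Origin at the centre of its underside.
- tamper: Bystander: steel tamper, radius 28 mm, 90 mm high. Origin at the centre of its underside.
- glass: Bystander: glass, radius 34 mm, 100 mm high. Origin at the centre of its underside.
- roundtin: Bystander: low round brass tin, radius 35 mm, 70 mm high. Origin at the centre of its underside.
Things that resemble listed ones, but are neither listed nor needed, are in the scene too. What is shaped like the tin but brown is not meant.

How it is judged:
On the way, in this order (a step that is already met when the one before it is completed fails the run):
1. the tin stands upright on the counter, out of its bay and released (horizontal distance between tin and bay above 0.09 m and angle between tin's own z axis and vertical below 0.1 rad and height (world z) of tin below 0.005 m and contact force between the fingers and tin below 0.2 N), for 0.2 s.
2. the cover is flipped up and stays up, let go (value of joint cover above 1.65 rad and contact force between the fingers and cover below 0.2 N), for 0.3 s.
3. the start button is pressed fully down (value of joint start above 0.0045 m), for 0.1 s.
At the end, for the whole second after the job is handed in: The tin stands upright (within 0.1 rad) and released on the floor of the bay, within 15 mm of the bay's middle, square to the unit within 0.25 rad with its spout to the unit's front; the cover stays up (beyond 1.65 rad) and the button is let go (horizontal distance between tin and bay below 0.015 m and height (world z) of tin between 0.003 and 0.01 m and angle between tin's own z axis and vertical below 0.1 rad and angle between the x axis of tin and the x axis of unit, either way round below 0.25 rad and x of tin_spout in the frame of bay below 0 m and linear speed of tin below 0.02 m/s and contact force between the fingers and tin below 0.2 N and value of joint cover above 1.65 rad and value of joint start below 0.002 m); the robot touches nothing.
It fails at once if another thing on the counter shifted by more than 25 mm or tipped (distance of any of canister, cup, jug, jar, tamper, glass, roundtin from where it was at the start of the episode above 0.025 m or angle between any of canister, cup, jug, jar, tamper, glass, roundtin's own z axis and vertical above 0.35 rad).
It fails at once if the tin tipped by more than 0.6 rad (angle between tin's own z axis and vertical above 0.6 rad).
It also fails if it takes over 72 s, if anything falls off the work surface, if the arm or the gripper's body presses on something with over 40 N, if the wrist force passes 120 N, or if a joint passes its speed limit or range.

## Working session

There is one attempt and no reset: what is moved stays moved. The work goes in short steps, each a Python script; the robot and the scene stay as the last script left them, time stands still between calls to the robot, and variables do not carry over. Pictures are saved under pics/ and viewed, and the job is handed in when it is done.

```bash
ls; mkdir -p pics; python3 - <<'E'
from plant import *
import cv2,numpy as np
for n in ["scene","side","wrist"]:
    c=get_calibration(n); im,d=get_image(n)
    cv2.imwrite(f"pics/{n}0.png",im[:,:,::-1]); np.savez(f"{n}0.npz",im=im,d=d,K=c["intrinsics"],T=c["world_from_camera"])
    print(n,np.round(c["intrinsics"],1).tolist(),np.round(c["world_from_camera"],3).tolist())
print(observe())
E
```

```text
pics
scene [[543.9, 0.0, 317.3], [0.0, 543.9, 231.7], [0.0, 0.0, 1.0]] [[-0.439, 0.622, -0.648, 1.412], [0.898, 0.293, -0.327, 0.434], [-0.013, -0.726, -0.688, 1.028], [0.0, 0.0, 0.0, 1.0]]
side [[571.0, 0.0, 313.8], [0.0, 571.0, 238.4], [0.0, 0.0, 1.0]] [[0.866, -0.284, 0.412, -0.046], [-0.5, -0.466, 0.73, -1.085], [-0.015, -0.838, -0.545, 0.929], [0.0, 0.0, 0.0, 1.0]]
wrist [[430.5, 0.0, 315.5], [0.0, 430.5, 249.4], [0.0, 0.0, 1.0]] [[1.0, 0.001, -0.001, 0.625], [0.001, -0.965, -0.264, 0.066], [-0.002, 0.264, -0.965, 0.373], [0.0, 0.0, 0.0, 1.0]]
{'time_s': 0.15, 'q': array([-1.26100747e-01,  2.21037230e-01,  1.52732864e+00, -2.19738022e-05,
        1.39466314e+00, -1.26107144e-01]), 'joint_velocities': array([-5.20195761e-04, -5.45229580e-04, -3.16992884e-03,  1.14477402e-03,
        9.77880545e-05,  1.13927803e-03]), 'joint_torque': array([ 5.24838761e-04, -4.97483325e+01, -3.89904678e+01, -1.73041117e-04,
        7.14129725e-03, -8.50862284e-05]), 'eef_pos': array([6.24557085e-01, 4.45745793e-05, 2.30465739e-01]), 'tcp_rot': array([-1.68184691,  1.5693598 ,  3.03055234]), 'ft_force': array([0.00621629, 0.40647435, 0.09655776]), 'torque': array([ 0.03226888, -0.00429098, -0.03763516]), 'opening': 0.08542423470362605}
```

View pics/scene0.png

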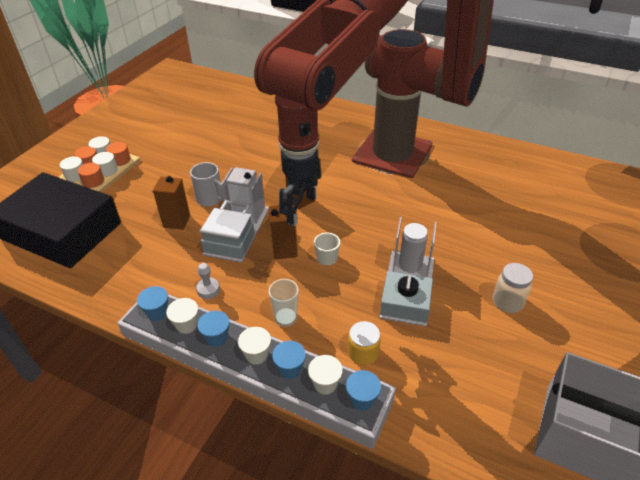

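View pics/side0.png

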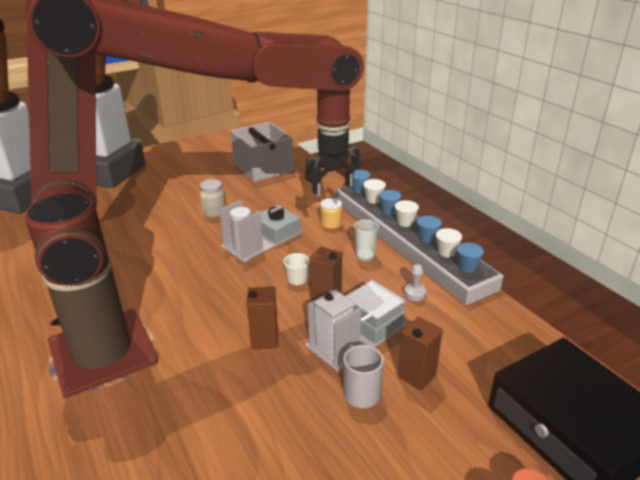

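View pics/wrist0.png

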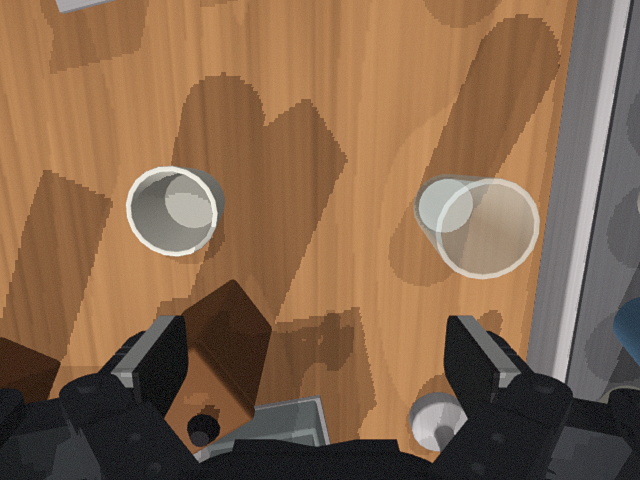

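The scene shows the start unit with the bare steel tin at scene px (243,190), side (335,328). It has a white cover plate behind it at scene (228,230). Brown look-alikes are at side (262,318), (326,275) and (420,353). The canister, at scene (413,250), is in the dial unit. Next I'll get coarse coordinates from the depth images.

```bash
cat > h.py <<'E'
import numpy as np,cv2
def load(n): 
    z=np.load(n+'.npz'); return z['im'],z['d'],z['K'],z['T']
def cloud(d,K,T):
    v,u=np.indices(d.shape); p=np.stack([(u-K[0,2])/K[0,0]*d,(v-K[1,2])/K[1,1]*d,d,np.ones_like(d)],-1)
    P=p@T.T; P[d<=0]=np.nan; return P[...,:3]
def ray(u,v,K,T,z):
    r=T[:3,:3]@np.array([(u-K[0,2])/K[0,0],(v-K[1,2])/K[1,1],1]); t=(z-T[2,3])/r[2]; return T[:3,3]+t*r
def top(ns,x0=.2,x1=1.0,y0=-.6,y1=.5,s=0.0015):
    W=int((y1-y0)/s);H=int((x1-x0)/s); img=np.zeros((H,W,3),np.uint8);hz=np.full((H,W),-1.)
    for n in ns:
        im,d,K,T=load(n);P=cloud(d,K,T).reshape(-1,3);c=im.reshape(-1,3)
        r=(x1-P[:,0])/s;q=(y1-P[:,1])/s
        ok=np.isfinite(r)&(r>=0)&(r<H)&(q>=0)&(q<W)&(P[:,2]<.17)
        r=r[ok].astype(int);q=q[ok].astype(int);z=P[ok,2];cc=c[ok]
        o=np.argsort(z); 
        for i in o:
            if z[i]>hz[r[i],q[i]]: hz[r[i],q[i]]=z[i];img[r[i],q[i]]=cc[i]
    return img,hz
E
python3 - <<'E'
from h import *
img,hz=top(['scene0','side0'])
for k in range(0,9):
    r=int((1-(.2+.1*k))/.0015); 
    if r<img.shape[0]: cv2.line(img,(0,r),(5000,r),(0,255,0),1); cv2.putText(img,f"x{.2+.1*k:.1f}",(0,r-2),0,.4,(0,255,0))
for k in range(-6,6):
    q=int((.5-.1*k)/.0015); cv2.line(img,(q,0),(q,5000),(0,255,0),1); cv2.putText(img,f"y{.1*k:.1f}",(q,10),0,.4,(0,255,0))
cv2.imwrite('pics/top0.png',img[:,:,::-1]); print(img.shape)
for n,px in [('scene0',[(243,190),(248,176),(228,222),(172,184),(413,232),(327,240),(205,170),(515,272)]),('side0',[(329,297),(335,305),(375,300),(253,296),(326,256),(420,330),(240,212),(362,355),(330,206),(366,228)])]:
    im,d,K,T=load(n);P=cloud(d,K,T)
    for u,v in px: print(n,u,v,np.round(P[v,u],3),im[v,u])
E
```

```text
(533, 733, 3)
scene0 243 190 [ 0.489 -0.25   0.113] [116 114 117]
scene0 248 176 [ 0.464 -0.246  0.145] [22 23 23]
scene0 228 222 [ 0.583 -0.242  0.079] [221 218 219]
scene0 172 184 [ 0.567 -0.42   0.133] [139  80  36]
scene0 413 232 [0.466 0.215 0.127] [236 234 234]
scene0 327 240 [0.495 0.    0.037] [148 143 127]
scene0 205 170 [ 0.414 -0.432  0.07 ] [109 102 103]
scene0 515 272 [0.465 0.461 0.101] [215 204 205]
side0 329 297 [ 0.454 -0.26   0.15 ] [53 43 41]
side0 335 305 [ 0.458 -0.279  0.14 ] [205 193 190]
side0 375 300 [ 0.583 -0.255  0.084] [207 200 198]
side0 253 296 [ 0.32  -0.161  0.14 ] [56 40 34]
side0 326 256 [ 0.541 -0.105  0.134] [111  66  44]
side0 420 330 [ 0.566 -0.432  0.136] [86 54 40]
side0 240 212 [0.453 0.214 0.125] [231 227 225]
side0 362 355 [ 0.461 -0.381  0.076] [182 171 167]
side0 330 206 [0.735 0.195 0.07 ] [234 230 228]
side0 366 228 [0.752 0.028 0.075] [191 177 157]
```

View pics/top0.png

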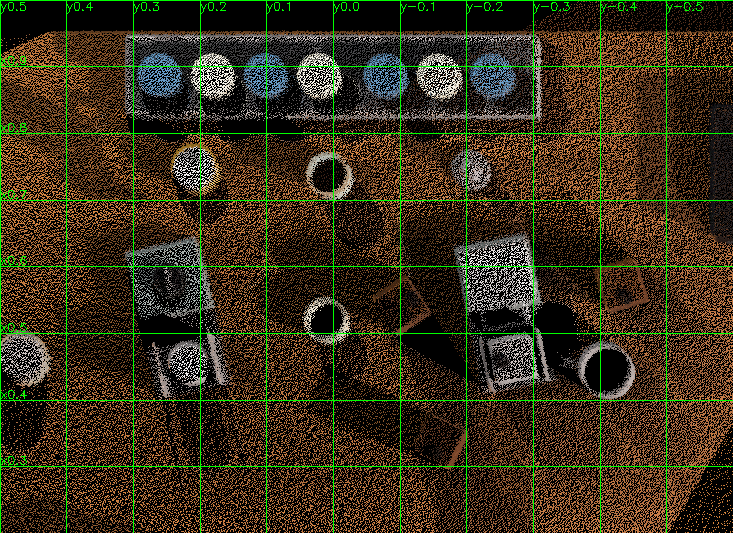

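The start unit is on the right with a yaw of about +0.15. The steel tin sits near (0.463,-0.262), and the cover is centred near (0.59,-0.245). I'll take a closer wrist view from above.

```bash
cat > r.py <<'E'
from plant import *
import numpy as np,cv2
from scipy.spatial.transform import Rotation as R
def down(yaw,tilt=0):  # tool x down, jaw y along heading yaw; tilt about jaw... 
    y=np.array([np.cos(yaw),np.sin(yaw),0]); x=np.array([0,0,-1.]); z=np.cross(x,y)
    return R.from_matrix(np.stack([x,y,z],1)).as_euler('xyz')
def snap(n,f):
    c=get_calibration(n); im,d=get_image(n)
    cv2.imwrite(f"pics/{f}.png",im[:,:,::-1]); np.savez(f"{f}.npz",im=im,d=d,K=c["intrinsics"],T=c["world_from_camera"])
E
python3 - <<'E'
from r import *
o=observe(); M=R.from_euler('xyz',o['tcp_rot']).as_matrix(); print(M.round(2))
yy=M[:,1]; yaw=np.arctan2(yy[1],yy[0]); print(yaw, (R.from_euler('xyz',down(yaw)).as_matrix()-M).round(2).max())
for y in (yaw,): 
    print(inverse_kinematics([.53,-.31,.34],down(y)))
    movep([.53,-.31,.34],down(y))
snap('wrist','w1'); print(observe()['time_s'])
E
```

```text
[[-0.  1.  0.]
 [ 0.  0. -1.]
 [-1. -0. -0.]]
1.0376685979064432e-05 0.0
[-0.65761136  0.14761743  1.40844267  0.          1.58553256 -0.65762174]
1.4917<sys>:0: UserWarning: Gimbal lock detected. Setting third angle to zero since it is not possible to uniquely determine all angles.
```

View pics/w1.png

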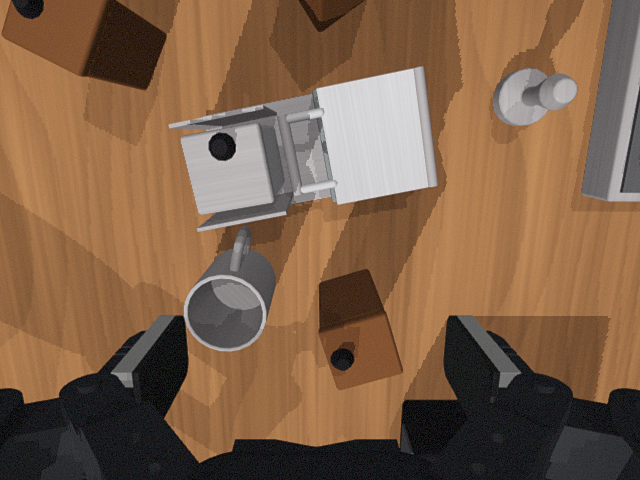

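The wrist view is clear. The steel tin's lid corners are about (181,137), (262,123), (276,204) and (200,214). Its black spout at (222,147) is towards +y, as described. Bar and arms are at (285-330,110-195) and the cover plate at (318-435,70-203). The tins at (75,40) and (360,335) are brown and not meant. Next I'll make an enlarged crop and measure.

```bash
python3 - <<'E'
from h import *
im,d,K,T=load('w1'); P=cloud(d,K,T)
def fit(zlo,zhi,zp,name,box):
    m=((P[...,2]>zlo)&(P[...,2]<zhi)); b=np.zeros_like(m); b[box[1]:box[3],box[0]:box[2]]=1
    m=(m&b).astype(np.uint8); m=cv2.morphologyEx(m,cv2.MORPH_OPEN,np.ones((5,5)))
    cs,_=cv2.findContours(m,cv2.RETR_EXTERNAL,cv2.CHAIN_APPROX_NONE); c=max(cs,key=cv2.contourArea)
    pts=np.array([ray(u,v,K,T,zp)[:2] for u,v in c[:,0]],np.float32)
    r=cv2.minAreaRect((pts*1000).astype(np.float32)); 
    print(name,np.median(P[...,2][m>0]),r); print(cv2.boxPoints(r).round(1).tolist()); return m
m1=fit(.122,.142,.135,'lid',(150,90,300,240))
m2=fit(.072,.092,.082,'plate',(310,50,450,220))
m3=((P[...,2]>.068)&(P[...,2]<.095)).astype(np.uint8)
vis=im.copy(); vis[m1>0]=vis[m1>0]//2+np.array([127,0,0],np.uint8); vis[m2>0]=vis[m2>0]//2+np.array([0,127,0],np.uint8)
for u,v in [(285,150),(290,140),(292,160),(283,120),(298,190),(222,147),(302,115),(318,187)]: print(u,v,P[v,u].round(4), ray(u,v,K,T,.085).round(4))
cv2.imwrite('pics/crop1.png',cv2.resize(vis[50:260,150:450],None,fx=2.6,fy=2.6,interpolation=cv2.INTER_NEAREST)[:,:,::-1])
g=cv2.cvtColor(im,cv2.COLOR_RGB2GRAY); 
ms=(g<45).astype(np.uint8); ms[:, :]*=0; ms[130:165,205:240]=(g[130:165,205:240]<60)
M=cv2.moments(ms,True); u,v=M['m10']/M['m00'],M['m01']/M['m00']; print('spout',u,v,ray(u,v,K,T,.140))
E
```

```text
lid 0.1405469270185794 ((488.40997314453125, -268.0790100097656), (32.12003707885742, 14.39888858795166), 88.56300354003906)
[[480.79998779296875, -284.0], [495.20001220703125, -284.29998779296875], [496.0, -252.1999969482422], [481.6000061035156, -251.8000030517578]]
plate 0.08210385222720515 ((576.5699462890625, -250.15582275390625), (117.07471466064453, 104.51898956298828), 11.02800178527832)
[[509.1000061035156, -210.10000610351562], [529.0999755859375, -312.6000061035156], [644.0, -290.29998779296875], [624.0, -187.6999969482422]]
285 150 [ 0.5033 -0.2587  0.0834] [ 0.5034 -0.2586  0.085 ]
290 140 [ 0.508  -0.2499  0.0834] [ 0.508  -0.2499  0.085 ]
292 160 [ 0.5096 -0.2675  0.0839] [ 0.5096 -0.2674  0.085 ]
283 120 [ 0.502  -0.2327  0.0837] [ 0.5021 -0.2328  0.085 ]
298 190 [ 0.5149 -0.2943  0.0862] [ 0.5148 -0.2945  0.085 ]
222 147 [ 0.4612 -0.2539  0.1522] [ 0.4469 -0.2561  0.085 ]
302 115 [ 0.5189 -0.2285  0.0836] [ 0.5189 -0.2285  0.085 ]
318 187 [ 0.5332 -0.2918  0.0839] [ 0.5332 -0.2917  0.085 ]
spout 221.75043936731106 146.11247803163445 [ 0.4584149  -0.25361274  0.14      ]
```

View pics/crop1.png

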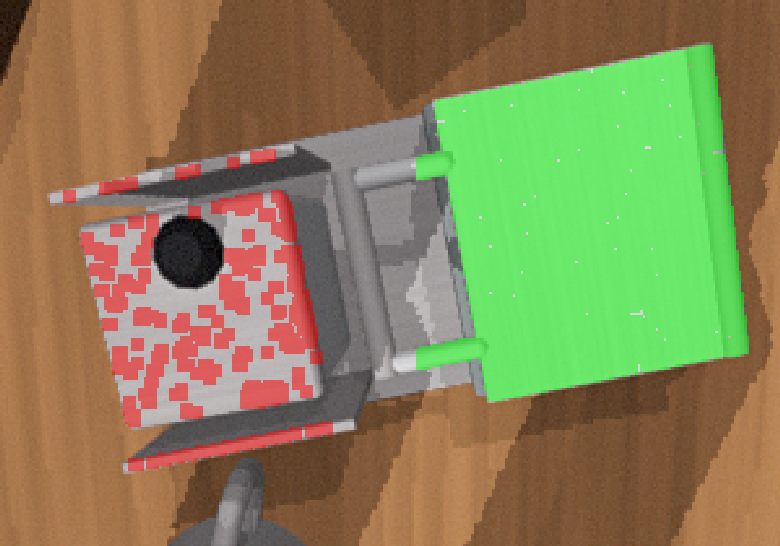

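```bash
python3 - <<'E'
from h import *
im,d,K,T=load('w1'); P=cloud(d,K,T)
m=((P[...,2]>.1325)&(P[...,2]<.165)).astype(np.uint8); b=np.zeros_like(m); cv2.fillPoly(b,[np.array([[174,134],[262,119],[285,208],[198,218]])],1); m&=b
m=cv2.morphologyEx(m,cv2.MORPH_CLOSE,np.ones((5,5))); m=cv2.morphologyEx(m,cv2.MORPH_OPEN,np.ones((7,7)))
cs,_=cv2.findContours(m,cv2.RETR_EXTERNAL,cv2.CHAIN_APPROX_NONE); c=max(cs,key=cv2.contourArea)
r=cv2.minAreaRect(np.array([ray(u,v,K,T,.135)[:2]*1000 for u,v in c[:,0]],np.float32)); print('lid',r)
# bar: gray rod pixels between z .07-.095 and x< plate edge
a=np.radians(11.0); ux=np.array([np.cos(a),np.sin(a)]);uy=np.array([-ux[1],ux[0]])
c0=np.array([.5766,-.2502]); L=(P[...,:2]-c0)@ux; S=(P[...,:2]-c0)@uy
bm=(P[...,2]>.07)&(P[...,2]<.095)&(np.abs(S)<.022)
h,e=np.histogram(L[bm],bins=np.arange(-.09,.09,.003)); print(dict(zip((e[:-1]*1000).round().astype(int).tolist(),h.tolist())))
pm=(P[...,2]>.07)&(P[...,2]<.095)&(np.abs(L)<.02); print('S range',np.percentile(S[pm],[.5,99.5]))
bm&=L<-.05; print('bar L',np.percentile(L[bm],[2,50,98]), 'z',np.median(P[...,2][bm]))
print('lidz',np.median(P[...,2][m>0]))
sb=bm; q=P[sb]; vx=cv2.fitLine((q[:,:2]).astype(np.float32),cv2.DIST_HUBER,0,.01,.01).ravel(); print('bar dir deg',np.degrees(np.arctan2(vx[1],vx[0])),vx)
E
```

```text
lid ((461.443603515625, -271.9033508300781), (64.2078857421875, 63.49848937988281), 9.922913551330566)
{-90: 0, -87: 140, -84: 0, -81: 0, -78: 2, -75: 155, -72: 160, -69: 170, -66: 56, -63: 0, -60: 0, -57: 0, -54: 0, -51: 0, -48: 0, -45: 0, -42: 0, -39: 20, -36: 167, -33: 163, -30: 165, -27: 167, -24: 162, -21: 170, -18: 165, -15: 167, -12: 166, -9: 162, -6: 169, -3: 166, 0: 168, 3: 172, 6: 166, 9: 167, 12: 171, 15: 165, 18: 167, 21: 168, 24: 170, 27: 163, 30: 174, 33: 169, 36: 169, 39: 170, 42: 179, 45: 167, 48: 199, 51: 183, 54: 160, 57: 55, 60: 0, 63: 0, 66: 0, 69: 0, 72: 0, 75: 0, 78: 0, 81: 0, 84: 0}
S range [-0.33950984  0.1151493 ]
bar L [-0.08619943 -0.07112873 -0.06532127] z 0.0840998606501252
lidz nan
bar dir deg -82.15621 [ 0.13647269 -0.99064386  0.50618345 -0.2628939 ]
```

The lid is centred at (0.4614,-0.2719) and measures 64x63.5 mm against the given 63, with yaw about 10-11°. The bar is at (0.5076,-0.2636), z 84, which is 47 mm along the unit's x from the lid against an expected 48. The measurements agree, so I'll grasp.

```bash
cat >> r.py <<'E'
import warnings; warnings.filterwarnings('ignore')
YAW=0.19; ux=np.array([np.cos(YAW),np.sin(YAW)]); uy=np.array([-ux[1],ux[0]])
U0=np.array([.512,-.2625])
def U(x,y=0): return U0+x*ux+y*uy
def go(p,z): return [float(p[0]),float(p[1]),float(z)]
E
python3 - <<'E'
from r import *
b=np.array([.4612,-.2721])
movep(go(b,.17),down(YAW))
print(move_l(go(b,.092),feed=.1,max_force=8)); o=observe(); print(o['eef_pos'],o['time_s'])
gripper_to(.05,f_grip=40); o=observe(); print(o['opening'],o['ft_force'],o['time_s'])
snap('side','s2')
E
```

```text
False
[ 0.46170938 -0.27252412  0.09270818] 3.2
0.06132055782124563 [-1.10100217 -0.64516768  4.76946266] 3.5417
```

View pics/s2.png

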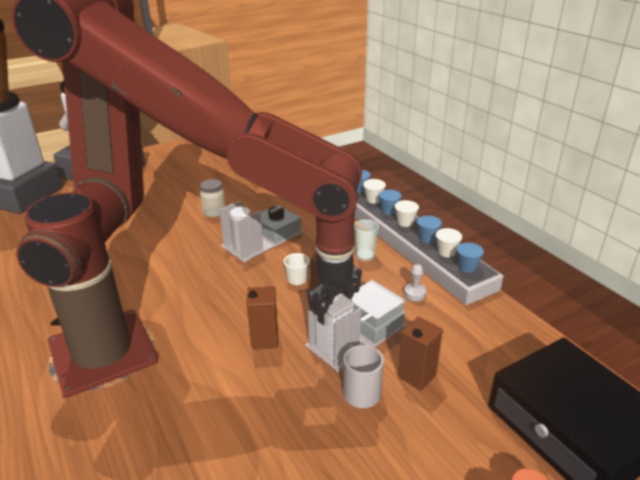

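The gripper holds the tin (opening 61.3 mm) at side px (335,300). I'll lift it and stand it aside at (0.41,0.03), which is clear of everything.

```bash
python3 - <<'E'
from r import *
b=np.array([.4617,-.2725]); s=np.array([.41,.03])
move_l(go(b,.275),feed=.15); o=observe(); print(o['opening'],o['ft_force'],o['time_s'])
movep(go(s,.275),down(YAW)); move_l(go(s,.11),feed=.15)
print(move_l(go(s,.080),feed=.04,max_force=5)); o=observe(); print(o['eef_pos'],o['ft_force'],o['time_s'],o['opening'])
gripper_to(.085); o=observe(); print(o['time_s'],o['opening'])
move_l(go(s,.24),feed=.2)
movep(go(s+[0,-.05],.30),down(YAW))
snap('wrist','w3');snap('side','s3'); print(observe()['time_s'])
E
```

```text
0.06198865846862376 [-0.21891613 -0.0290613  -2.55259209] 4.9583
True
[0.40957173 0.03003223 0.0865765 ] [-1.62791707 -0.35526644  2.98007379] 7.9667 0.061497580739210196
8.3333 0.08476460112399259
9.7583
```

View pics/w3.png

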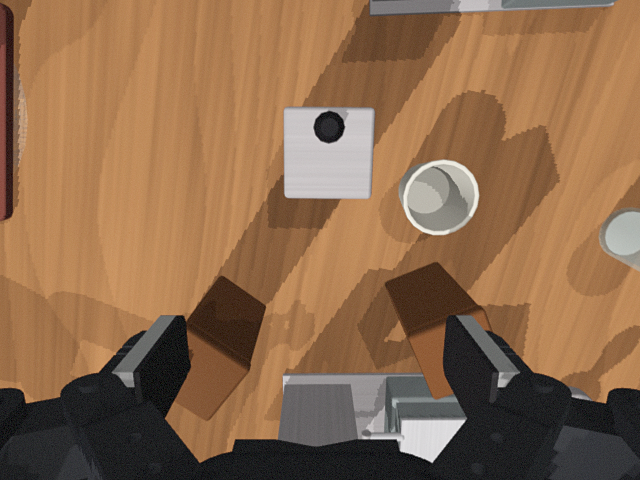

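View pics/s3.png

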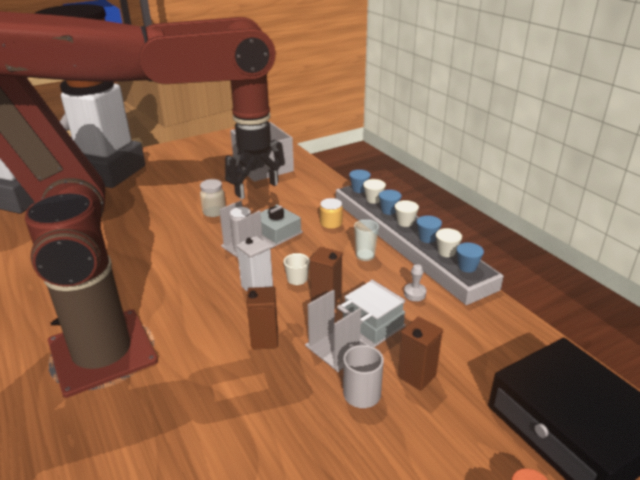

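The tin stands upright aside at wrist px (330,152), with its spout still to +y. The bay is empty. Next is the cover: one finger goes through the loop to grip the bar, then I move it along the arc about the hinge.

```bash
python3 - <<'E'
from r import *
b=U(-4); print(b)
gripper_to(.024); movep(go(b,.20),down(YAW))
print('hit',move_l(go(b,.069),feed=.12,max_force=6)); o=observe(); print(o['eef_pos'],o['ft_force'],o['time_s'])
snap('wrist','w4'); snap('side','s4')
E
```

```text
[-3.41601694 -1.01793558]Traceback (most recent call last):
  File "<stdin>", line 3, in <module>
plant.Unreachable: the arm cannot take that pose within its joint ranges
```

My mistake: the unit helper takes metres, and I passed mm.

```bash
python3 - <<'E'
from r import *
b=U(-.004); print(b)
gripper_to(.024); movep(go(b,.20),down(YAW))
print('hit',move_l(go(b,.069),feed=.12,max_force=6)); o=observe(); print(o['eef_pos'],o['ft_force'],o['opening'],o['time_s'])
snap('wrist','w4'); snap('side','s4')
E
```

```text
[ 0.50807198 -0.26325544]
hit False
[ 0.50877722 -0.26371005  0.07001749] [-0.41966261 -0.59940662 -0.49880039] 0.024151588311013696 12.9083
```

View pics/w4.png

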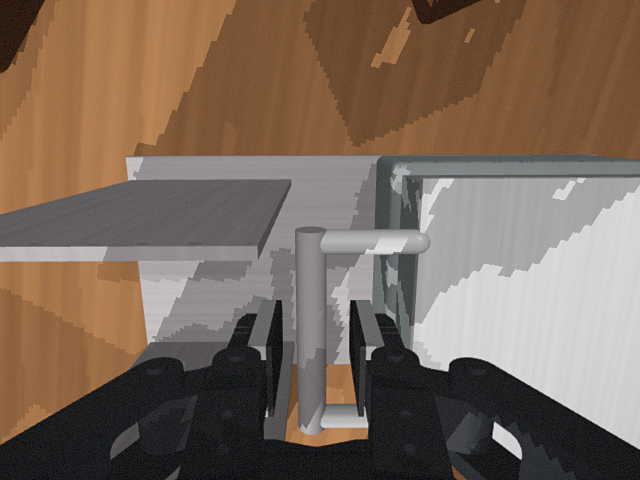

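View pics/s4.png

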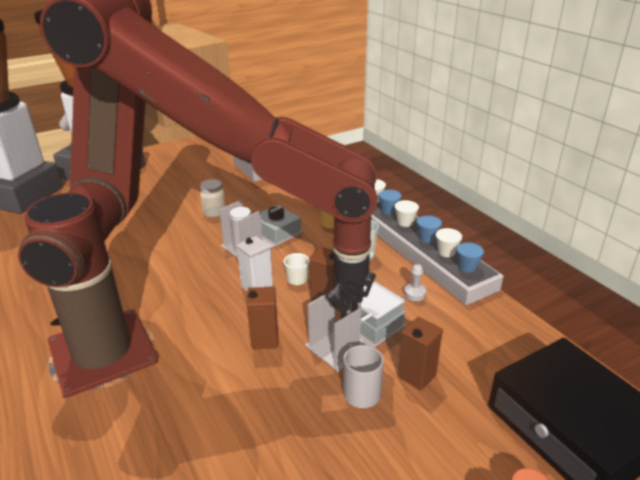

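The bar (px x≈311, rows 230-430) lies centred between the fingers, with the rear finger inside the loop. I'll grip it and swing the cover.

```bash
python3 - <<'E'
from r import *
gripper_to(0.0,f_grip=20); o=observe(); print('open',o['opening'],o['eef_pos'],o['ft_force'].round(1),o['time_s'])
for t in [.25,.5,.75,1.0,1.2,1.4,1.55,1.65,1.75]:
    p=U(.120-.124*np.cos(t)); z=.080+.124*np.sin(t)-.011
    hit=move_l(go(p,z),feed=.12,max_force=25); o=observe(); print(t,hit,o['opening'].__round__(4),o['ft_force'].round(1),o['time_s'])
    if hit: break
snap('side','s5'); snap('wrist','w5')
E
```

```text
open 0.008957468578279813 [ 0.50734726 -0.26381882  0.06978015] [-5.4 -1.4  4.8] 13.275
0.25 False 0.009 [-5.3 -2.8  1. ] 13.6833
0.5 False 0.0088 [-10.2  -1.8   4.9] 14.0917
0.75 False 0.0087 [-16.2  -1.5  12.3] 14.5
1.0 False 0.0086 [-10.3   1.7  13.8] 14.9083
1.2 False 0.0092 [-5.3  0.7 10.6] 15.2667
1.4 False 0.0092 [-3.1  1.9  9.7] 15.625
1.55 False 0.0092 [-0.7  0.6  8.1] 15.9333
1.65 False 0.009 [-0.5  0.5  6.7] 16.1833
1.75 False 0.0093 [1.1 1.1 6.1] 16.4333
```

View pics/w5.png

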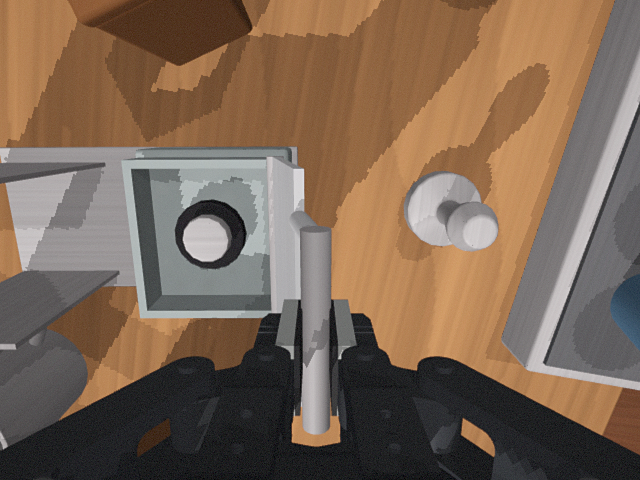

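View pics/s5.png

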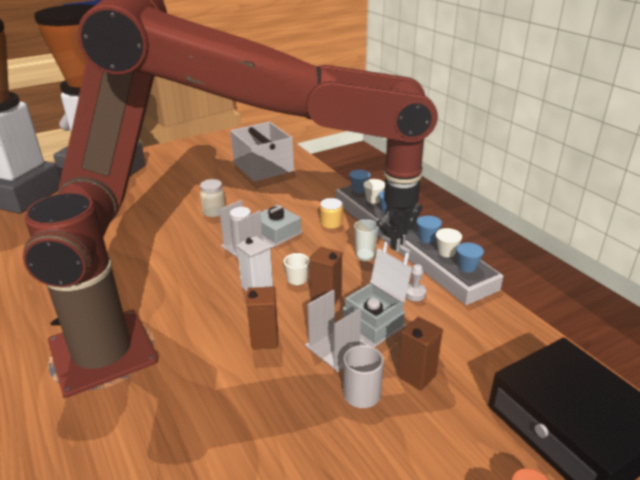

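The cover is past vertical and leaning back, and the button is visible at wrist px (208,239). I'll release, lift straight up, and check that the cover stays.

```bash
python3 - <<'E'
from r import *
from h import ray,load
im,d,K,T=load('w5'); print('btn ray',ray(208,238,K,T,.072),'expected',U(.074), 'depthz')
gripper_to(.085); o=observe(); p=o['eef_pos']; print(o['opening'],o['ft_force'].round(1))
move_l(go(p,.31),feed=.2); hold(.2)
gripper_to(0.0)
movep(go(U(.074),.20),down(YAW))
snap('side','s6'); snap('wrist','w6'); print(observe()['opening'],observe()['time_s'])
E
```

```text
btn ray [ 0.5861602  -0.24704266  0.072     ] expected [ 0.58466831 -0.24852444] depthz
0.0849907719945642 [ 0.2  0.3 -0.1]
-0.0002642829968616724 19.6417
```

View pics/w6.png

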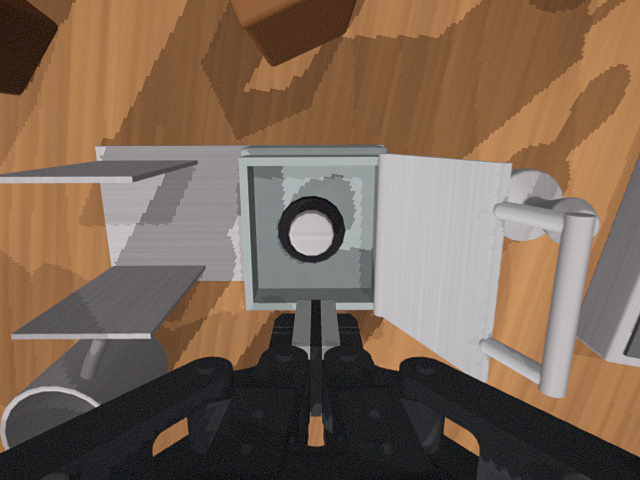

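View pics/s6.png

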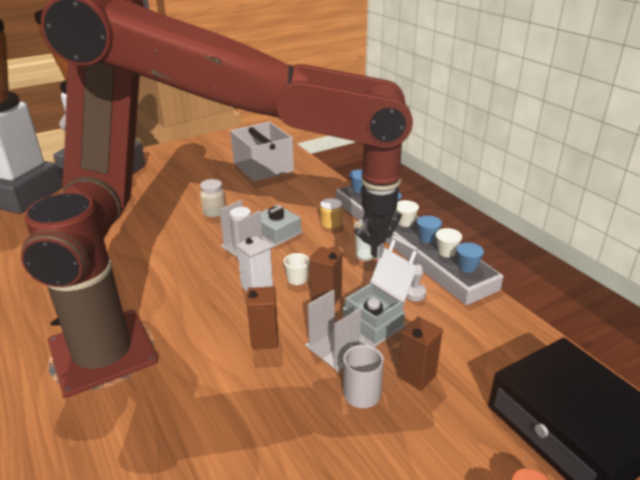

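The cover rests at its stop and the button is at px (311,232). The ray puts it within about 2 mm of the expected position. I'll press it, 3 mm forward of centre for cover clearance.

```bash
python3 - <<'E'
from r import *
p=(U(.074)+np.array([.586,-.247]))/2-.003*ux
move_l(go(p,.085),feed=.15)
hit=move_l(go(p,.0635),feed=.03,max_force=14); o=observe(); print(hit,o['eef_pos'],o['ft_force'].round(1))
hold(.35); o=observe(); print(o['eef_pos'],o['ft_force'].round(1)); snap('side','s7')
move_l(go(p,.20),feed=.2); print(observe()['time_s'])
E
```

```text
True [ 0.58262837 -0.24848732  0.06601959] [-1.9  1.1  6.5]
[ 0.58264063 -0.24845048  0.06604976] [-2.1  1.7  5.9]
22.425
```

```bash
python3 - <<'E'
import cv2
im=cv2.imread('pics/s7.png'); cv2.imwrite('pics/s7c.png',cv2.resize(im[200:380,280:480],None,fx=3,fy=3))
E
```

```text
(no output)
```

View pics/s7c.png

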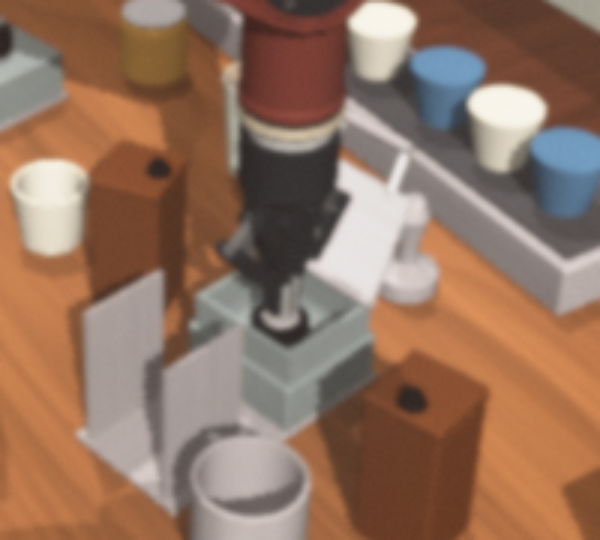

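The tool stopped at z 0.0660 on the hard stop, which is 72 minus 6 mm of travel, and held 6 N against the 4 N needed. The button was fully down. Next I'll measure the tin from the earlier picture and regrasp it on its ±x faces.

```bash
python3 - <<'E'
from r import *
from h import ray,load,cloud
im,d,K,T=load('w3'); 
hsv=cv2.cvtColor(im,cv2.COLOR_RGB2HSV); m=((hsv[...,1]<45)).astype(np.uint8); b=np.zeros_like(m); b[95:212,270:388]=1; m&=b
m=cv2.morphologyEx(m,cv2.MORPH_CLOSE,np.ones((5,5)))
c=max(cv2.findContours(m,cv2.RETR_EXTERNAL,cv2.CHAIN_APPROX_NONE)[0],key=cv2.contourArea)
print('lid',cv2.minAreaRect(np.array([ray(u,v,K,T,.135)[:2]*1000 for u,v in c[:,0]],np.float32)))
print('spout',ray(329,127,K,T,.14))
for y in (YAW-np.pi/2,YAW+np.pi/2): print(y,inverse_kinematics([.41,.03,.2],down(y)))
print(inverse_kinematics([.46,-.272,.2],down(YAW)))
E
```

```text
lid ((409.3708190917969, 31.531173706054688), (61.880367279052734, 62.45025634765625), 10.056142807006836)
spout [0.40630093 0.04901205 0.14      ]
-1.3807963267948966 [-0.11934009 -0.29434063  2.0859729   0.          1.34996039  1.26145624]
1.7607963267948965 [-0.11934009 -0.29434063  2.0859729   0.          1.34996039 -1.88013642]
[-0.6816173   0.02851225  1.79684357  0.          1.31623684 -0.8716173 ]
```

```bash
python3 - <<'E'
from r import *
s=np.array([.4094,.0308]); Y2=YAW-np.pi/2
p=observe()['eef_pos']; move_l(go(p,.29),feed=.2); gripper_to(.085)
movep(go(s,.24),down(Y2))
print(move_l(go(s,.087),feed=.12,max_force=8)); 
gripper_to(.05,f_grip=40); o=observe(); print(o['opening'],o['eef_pos'],o['ft_force'].round(1),o['time_s'])
s=o['eef_pos']
move_l(go(s,.275),feed=.15); o=observe(); print(o['opening'],o['ft_force'].round(1))
movep(go(U(-.052),.275),down(YAW)); o=observe(); print(o['eef_pos'],U(-.052),o['opening'],o['time_s'])
snap('wrist','w8'); snap('side','s8'); snap('scene','c8')
E
```

```text
False
0.06137914747632589 [0.40993523 0.03093404 0.08777626] [-1.6  1.9  5.5] 27.3
0.06168114042510023 [ 0.3  0.  -2.4]
[ 0.46098652 -0.2718716   0.27482329] [ 0.46093578 -0.27232066] 0.06150034479238629 30.55
```

View pics/w8.png

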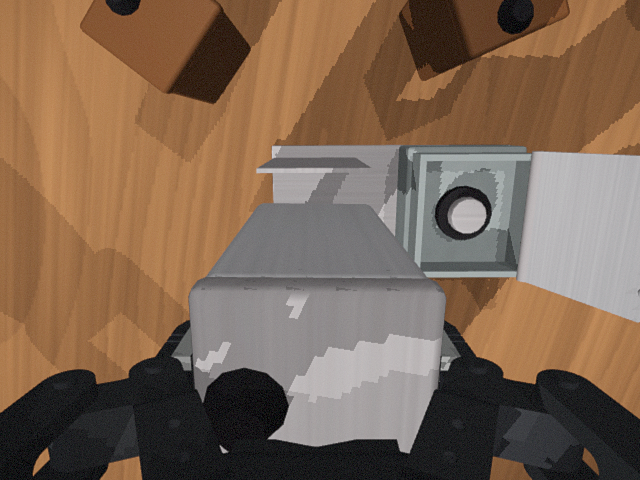

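View pics/s8.png

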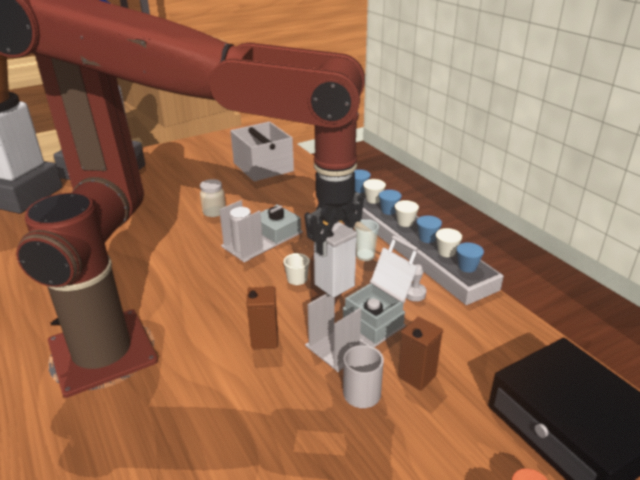

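View pics/c8.png

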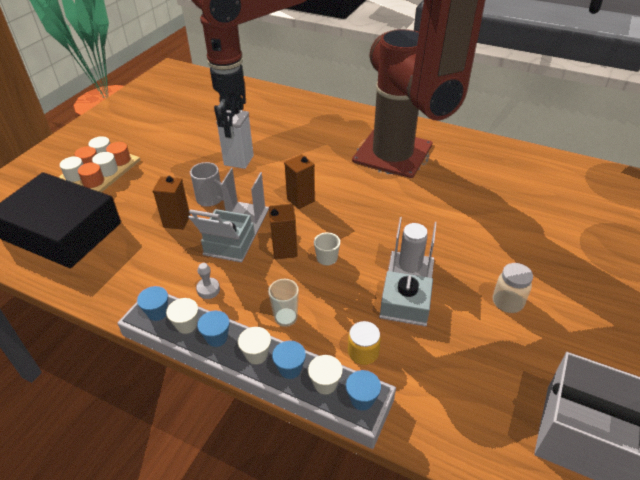

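The tin is held square and upright, with its spout towards the front (wrist px (245,407), left = unit -x). I'll lower it into the bay.

```bash
python3 - <<'E'
from r import *
b=U(-.052)
h=move_l(go(b,.105),feed=.12,max_force=8); o=observe(); print(h,o['eef_pos'],o['ft_force'].round(1))
if not h:
    h=move_l(go(b,.086),feed=.03,max_force=5); o=observe(); print(h,o['eef_pos'],o['ft_force'].round(1),o['time_s'])
    if o['eef_pos'][2]<.098:
        gripper_to(.085); hold(.2); move_l(go(b,.24),feed=.15); movep([.53,-.31,.34],down(0)); snap('wrist','w9'); snap('scene','c9'); print(observe()['time_s'])
E
```

```text
False [ 0.46151986 -0.27276777  0.10592575] [ 0.3 -0.1 -2.2]
True [ 0.46083795 -0.27276807  0.09359474] [-0.5 -0.5  3.8] 32.7167
35.0917
```

View pics/w9.png

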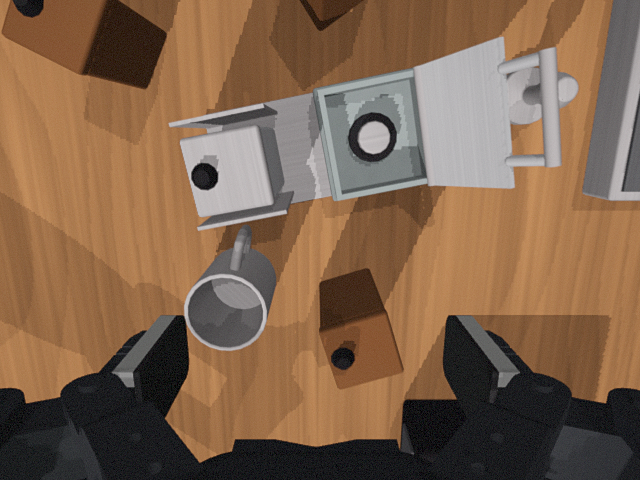

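View pics/c9.png

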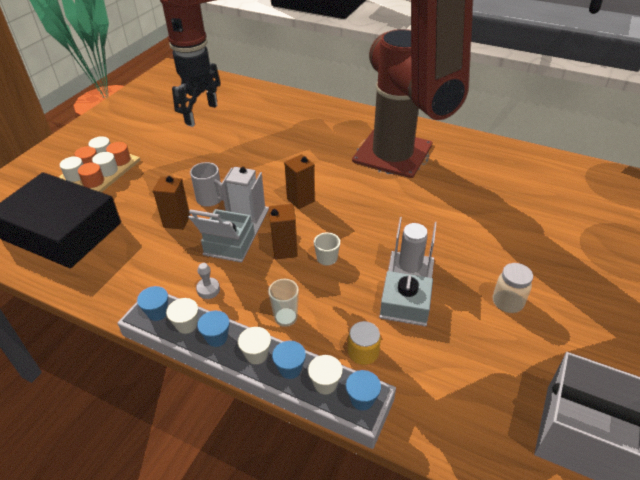

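From the same viewpoint as the first picture, the lid is within about 3 px of where it started. The spout is at (204,176), towards the front. The cover is up at (465,115), the button at (373,137) is released, and the mug, tamper and other things are unmoved. I'll hand the job in.

```bash
python3 - <<'E'
from r import *
job_done(); print(observe()['time_s'])
E
```

```text
the job is handed in; nothing more can be done
the job is handed in; nothing more can be done
```

The job is done and handed in at about 35 s of the 72 s allowed; handing in reports no verdict.

1. **Tin aside:** I gripped the tin on its front and rear faces, lifted it out and stood it on the counter at about (0.41, 0.03).
2. **Cover:** I gripped the bar through its loop, swung the cover past vertical and let go. It fell to its stop and stayed there.
3. **Button:** I pressed it to its hard stop, with the tool at z 66.0 mm and a steady 6 N on it (4 N is needed), then let it up.
4. **Tin back:** I regripped the tin a quarter turn round on its other faces and lowered it into the bay with the spout to the front. It touched the bay floor at the expected height, 5.8 mm above its counter touchdown height, against the 6 mm plate.

**Last checks:** The final wrist and scene pictures show the tin upright and square in the bay with its spout to the front. Its lid is within about 3 px of where it started. The cover is up, the button is released, nothing else on the counter has visibly moved, and the arm is clear of everything.

**Disagreements:** My measurements differed by about 1–2 mm in the bar and button positions and about 1° in yaw. The depth readings on the lid were 5 mm or more too high, so I cast rays onto the known heights instead. One move was refused because I passed millimetres for metres; nothing moved.

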